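# Start a long coffee on the capsule machine

## Task

Start a long coffee on the capsule machine, where the capsule is loaded and the mug already stands under the spout: with the fingertips push the raised metal lever on top down until it lies flat and fully shut, and only then press the biggest of the three round buttons fully in, let it spring back and take the hand away. Press gently, leave the two smaller buttons alone, and do not lift or shift the machine, the mug or anything else on the worktop.

Things in the scene. Friction and masses are not known exactly. Their poses are not given: they have to be found in the camera images.
- machine: white and black capsule coffee machine, 280 mm deep (x), 130 mm wide (y), 230 mm high to its flat black top deck, standing loose on the worktop (about 2.6 kg; a firm sideways push slides it). Origin: centre of its underside; +z up; its front (spout, drip tray, buttons) faces its own -x, towards the robot give or take 20 degrees
- lever (a joint): the aluminium lever, a plate 115 mm long from hinge to tip, 58 mm wide, 10 mm thick with a 2 mm raised lip along the tip, on the middle of the deck. Hinged at its rear end (the end away from the front), its tip towards the buttons. 0 rad = shut, lying flat 3 mm above the deck; grows as the tip rises; starts raised by 0.4 to 0.65 rad. A stiff hinge keeps it where it is left; about 2 N down at lever_pad moves it; it stops hard at 0
- lever_pad (a point): point in the middle of the lever's upper face, 70 mm from the hinge axis and 45 mm from the tip; rides with the lever. Shut, it stands 243 mm above the worktop. The axes turn with the lever: x from tip to hinge, z out of the upper face
- lever_hinge (a point): middle of the lever's hinge axis, which runs along the machine's y, 42 mm behind the machine's origin and 238 mm above the worktop; the lever's upper face lies 5 mm above the axis when shut
- btn_big (a joint): travel of the biggest button (long coffee): steel, 27 mm across, standing 7 mm out of the deck, at the right end of the row as seen by someone facing the machine's front. 0 = out, 0.005 m = fully in; a spring returns it; 1.3 N starts it, about 4.6 N holds it fully in
- btn_big_top (a point): centre of the top face of the biggest button, 106 mm before (machine -x) and 36 mm to the -y side of the machine's origin, 237 mm above the worktop when out
- btn_mid (a joint): travel of the middle button, steel, 21 mm across, same spring; leave alone
- btn_mid_top (a point): centre of the top face of the middle button; 43 mm to the +y side (machine frame) of the biggest
- btn_small (a joint): travel of the smallest button, steel, 16 mm across, same spring; leave alone
- btn_small_top (a point): centre of the top face of the smallest button; 78 mm to the +y side (machine frame) of the biggest
- mug: plain orange mug, 81 mm wide, 113 mm over the handle, 101 mm high, on the drip tray under the spout. Origin: centre of its underside, 25 mm above the worktop
- jar_coffee: glass jar of ground coffee with a black lid, 79 mm across, 154 mm high, to the right of the machine. Origin: centre of its underside
- jar_honey: honey jar with a black lid, 65 mm across, 86 mm high, to the right of the machine. Origin: centre of its underside
- tumbler: empty clear tumbler, 81 mm across, 91 mm high, to the right of the machine. Origin: centre of its underside
- canister: round dark green canister with a knobbed lid, 102 mm across, 140 mm high, in front of the blender. Origin: centre of its underside

How it is judged (in metres and radians):
On the way, in this order (a step that is already met when the one before it is completed fails the run):
1. the lever is shut while no button is being pressed (value of joint lever below 0.07 rad and value of joint btn_big below 0.001 m), for 0.2 s.
2. the biggest button is pressed fully in by the fingertips (value of joint lever below 0.07 rad and value of joint btn_big above 0.0038 m and contact force between the fingers and btn_big above 1 N), for 0.05 s.
At the end, for the whole second after the job is handed in: The lever is shut (within 0.07 rad), the biggest button has been pressed fully in after that and, like the others, stands out again, the machine is within 15 mm of where it stood, and the mug stands upright and still under the spout (all of step 1 and value of joint each of btn_mid, btn_small below 0.001 m and distance of machine from where it was at the start of the episode below 0.015 m and angle between machine's own z axis and vertical below 0.03 rad and horizontal distance between mug and machine below 0.11 m and angle between mug's own z axis and vertical below 0.1 rad and linear speed of machine below 0.01 m/s and linear speed of mug below 0.02 m/s); the robot touches nothing.
It fails at once if one of the two smaller buttons was pressed (value of joint any of btn_mid, btn_small above 0.002 m).
It fails at once if the biggest button was pressed before the lever was shut (value of joint btn_big above 0.002 m and value of joint lever above 0.1 rad).
It fails at once if the machine or the mug was lifted, tipped or shoved from its place (distance of machine from where it was at the start of the episode above 0.015 m or angle between machine's own z axis and vertical above 0.06 rad or distance of mug from where it was at the start of the episode above 0.02 m or angle between mug's own z axis and vertical above 0.15 rad).
It fails at once if the machine was pressed hard, over 40 N (contact force between any of the arm, the fingers and machine above 40 N).
It fails at once if something else on the worktop was moved (distance of any of jar_coffee, jar_honey, tumbler, canister from where it was at the start of the episode above 0.02 m).
It also fails if it takes over 35 s, if anything falls off the work surface, if the arm or the gripper's body presses on something with over 40 N, if the wrist force passes 120 N, or if a joint passes its speed limit or range.

## Robot

A 7-joint arm with a two-finger parallel gripper is mounted at the origin on a cart in front of the work surface, level with it; the furniture and walls round the work are solid. World frame = base frame: x ahead of the robot, y to its left, z up, the work surface at z = 0. Lengths are in mm, angles in rad, forces in N, time in s.
With the tool pointing down it reaches from about 400 to 875 mm from the base axis. Payload 4.4 kg.
Tool frame: the origin (TCP) lies midway between the tips of the shut fingers; the grasp point (between the pads) lies 19 mm behind it; z points along the fingers, y is the line along which they close (so a half turn about z gives the same grasp; the last joint's range is limited). The gripper opens to 85 mm and grips with 20 to 120 N. Pads are 22 mm wide; open, the fingers measure 114 mm over their backs; the gripper's body (76 mm by 85 mm) begins 54 mm behind the grasp point. The pads swing forward as they close: fully open they stand 13 mm farther back than shut.
Start: joints at [-1.199, 0.628, 0.038, 1.517, -0.027, 0.996, -0.02], TCP at [275.544, 588.722, 200.613] pointing down, gripper open.
Joint ranges: [-3.06, 3.06], [-0.37, 2.12], [-1.25, 1.32], [0.18, 2.47], [-1.1, 4.24], [0.23, 1.98], [-2.94, 2.94]. Speed limits (rad/s): [2.57, 2.57, 3.14, 3.14, 3.14, 3.14, 3.14].

## Interface

Orientations are given as [roll, pitch, yaw] about the fixed x, y, z axes, in that order (R = Rz(yaw) Ry(pitch) Rx(roll)).
In Python, from cell import ctrl gives the robot as it stands. The module is installed in compiled form; this text tells all that it offers.
- The arm moves only by the tool step_arm, never from a script. Its argument "commands" is one flat list of numbers, 7 for each row, row after row: the shift along the tool's x, y, z in cm, then the turn, a rotation vector about the tool's x, y, z in rad, then the opening, from 0 (shut) to 1 (fully open). A call has 1 to 10 rows; each row is the pose to reach, as a shift and turn from the pose commanded when the call began, along the tool's axes at that moment; what a row does not reach only later rows make up. A row lasts 1/10 s, in which the tool goes at most 50 mm and 8.59 degrees, less where a joint would pass 70% of its speed; a pose out of reach is approached as far as the arm can. A call with a gripper value outside its range is refused whole. The fingers move at their own pace and stop on an object; the grip force is fixed at half the most. Time passes only in rows, so rows that repeat a pose let the fingers close. It gives the time, the measured TCP pose, the force, the opening and the grip force at its end, in the units of the state.
- ctrl.read_state(): the state, without advancing time (a new reading comes with each control period).
- ctrl.get_image(name): name is "side" or "top" or "wrist"; returns a dict with "image" (384x512x3 uint8, red, green, blue), "range_z" (384x512 float32, mm along the optical axis (not along the pixel's ray), 0 where there is no reading), "vfov" (degrees; the focal length in pixels is half the picture's height over the tangent of half this angle, whatever the lens; pixels are square), "cx", "cy" (the principal point, pixels), "world_to_cam" (4x4, takes a point from world to camera coordinates). Camera axes: x right, y down, z forward; pixel columns grow to the right and rows downward; lengths in mm; the calibration is good to about 2 mm. A picture is of the moment at which its call begins.
- ctrl.finish_job(): hands the job in; it is judged then, once.
The state is a dict: "clock": time; "qpos": joint angles; "qd": joint speeds; "tau": joint torques, N m; "eef_pos": TCP position; "tool_rot": TCP orientation; "force": force on the tool from outside, world axes, zero at the start; "torque": the same for the moment, N m; "width": finger opening in mm; "gripper_force": force on a finger pad.
Only numpy, scipy, OpenCV 4.12 (cv2) and the standard library are available. Lean on these libraries where they do the work, as an engineer would, in place of code of your own. Each camera call takes 0.05 s, during which the arm holds its last target. There are 200 camera calls.

## Working session

There is one attempt and no reset: what is moved stays moved. The work goes in short steps, Python scripts to look and compute and a tool call to move; the robot and the scene stay as the last step left them, time stands still between calls to the robot, and variables do not carry over. Pictures are saved under pics/ and viewed, at most 10 in all, crops included, and the job is handed in when it is done.

Besides the shell and the picture viewer there is one more tool, called after "Emit:" by a JSON object that holds its "op" and its "data", one argument or row to a line. step_arm: Moves the arm, as the interface text tells. Its arguments: {"type":"object","properties":{"commands":{"type":"array"}},"required":["commands"]}

```bash
mkdir -p pics
cat > h.py <<'E'
import numpy as np, cv2
from cell import ctrl
def get(n):
    d=ctrl.get_image(n); z=d["range_z"]; f=192/np.tan(np.radians(d["vfov"])/2)
    v,u=np.mgrid[:384,:512]
    P=np.stack([(u-d["cx"])*z/f,(v-d["cy"])*z/f,z],-1)
    T=np.linalg.inv(d["world_to_cam"]); W=P@T[:3,:3].T+T[:3,3]
    W[z==0]=np.nan
    return d["image"],W,d
E
python3 - <<'E'
from h import *
a=[]
for n in("top","side"):
    i,W,d=get(n); np.save(n,W); cv2.imwrite(f"pics/{n}0.png",i[...,::-1]); print(n,d["vfov"],np.linalg.inv(d["world_to_cam"]).round(2).tolist())
print(ctrl.read_state())
E
```

```text
top 44.28421508829375 [[-0.08, -0.98, 0.2, 295.79], [-1.0, 0.08, -0.01, -144.99], [-0.0, -0.2, -0.98, 1334.52], [0.0, 0.0, 0.0, 1.0]]
side 55.32296849838194 [[-0.8, -0.5, 0.32, 245.78], [-0.59, 0.69, -0.41, 220.06], [-0.01, -0.52, -0.85, 876.77], [0.0, 0.0, 0.0, 1.0]]
{'clock': 0.1, 'qpos': array([-1.19883274,  0.62926353,  0.0384571 ,  1.51827018, -0.02703807,
        0.99631903, -0.02003974]), 'qd': array([ 1.43560523e-03, -2.58802592e-03, -1.74229888e-04, -1.20221620e-03,
        1.31831500e-03,  2.94215592e-04, -5.67724601e-05]), 'tau': array([ 3.30269773e-03, -5.64537013e+01,  1.23045165e+00, -1.93976605e+01,
        1.12474296e-02,  5.39850531e-03, -7.58876098e-06]), 'eef_pos': array([275.24950957, 588.15673755, 199.77420702]), 'tool_rot': array([-3.13985041e+00, -6.21840637e-06,  2.70375857e+00]), 'force': array([ 0.5029862 ,  0.91073646, -0.21470638]), 'torque': array([ 0.0187192 , -0.01659652,  0.05421523]), 'gripper_force': 0.0, 'width': 85.67160677089142}
```

View pics/top0.png

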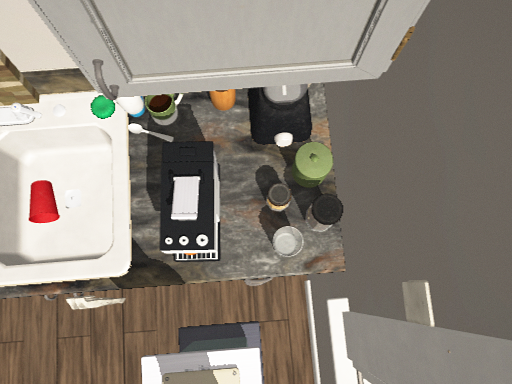

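View pics/side0.png

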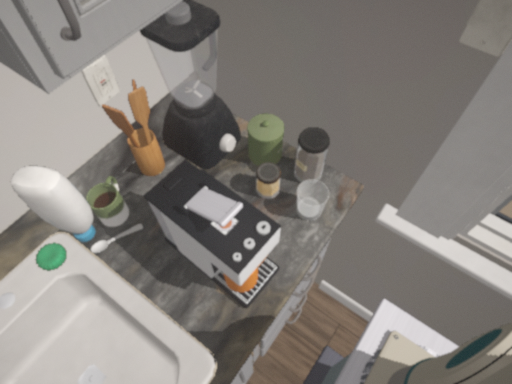

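The top view shows the machine's buttons at about (169,241), (182,241) and (202,240), the biggest on the right. The lever is at about (186,198). The side view confirms the lever is raised and the area above the deck is free.

Run:
```python
from h import *
W=np.load("top.npy"); S=np.load("side.npy")
for n,u,v in(("s",169,241),("m",182,241),("b",202,240),("levtip",186,217),("lev",186,198),("levrear",187,180)): print(n,np.nanmedian(W[v-1:v+2,u-1:u+2].reshape(-1,3),0).round(1))
for n,u,v in(("s",237,257),("m",249,244),("b",264,228)): print("side",n,np.nanmedian(S[v-1:v+2,u-1:u+2].reshape(-1,3),0).round(1))
p=np.nanmedian(W[240,202:203],0)
for nm,A in(("top",W),("side",S)):
    q=A.reshape(-1,3); q=q[(abs(q[:,2]-230)<4)&(np.hypot(q[:,0]-p[0]-100,q[:,1]-p[1]-30)<200)]
    r=cv2.minAreaRect(q[:,:2].astype(np.float32)); print(nm,len(q),r,np.median(q[:,2]),cv2.boxPoints(r).round(0).tolist())
# lever plate: inside footprint, z>245
    l=A.reshape(-1,3); l=l[(l[:,2]>246)&(l[:,2]<320)&(np.hypot(l[:,0]-p[0]-100,l[:,1]-p[1]-30)<95)]
    c=np.median(l,0); 
    M=np.c_[l[:,:2],np.ones(len(l))]; k=np.linalg.lstsq(M,l[:,2],rcond=None)[0]
    ok=abs(M@k-l[:,2])<4; k=np.linalg.lstsq(M[ok],l[ok,2],rcond=None)[0]
    print("lever",len(l),ok.sum(),c.round(1),"angle",np.arctan(np.hypot(*k[:2])),"dir",np.arctan2(-k[1],-k[0]),l.min(0).round(),l.max(0).round(), cv2.minAreaRect(l[ok][:,:2].astype(np.float32)))
```

```text
s [429.   30.9 238.1]
m [426.5   0.5 238.8]
b [425.5 -45.7 240. ]
levtip [473.3 -18.  291.3]
lev [521.6 -17.5 268.3]
levrear [569.3 -19.7 247.4]
side s [426.8  35.7 236.7]
side m [424.3   1.8 237. ]
side b [420.8 -41.8 237.3]
top 3970 ((539.4056396484375, -15.14239501953125), (129.17884826660156, 266.08416748046875), 86.59819793701172) 230.26974847853717 [[403.0, -72.0], [668.0, -88.0], [676.0, 41.0], [410.0, 57.0]]
lever 1035 963 [522.1 -13.6 268.2] angle 0.4156477581040856 dir -0.07128043876976578 [470. -56. 246.] [590.  23. 296.] ((526.7041015625, -12.02206802368164), (79.03854370117188, 110.49768829345703), 84.84494018554688)
side 5179 ((536.1357421875, -14.241981506347656), (128.98751831054688, 266.126953125), 86.61300659179688) 229.42386564860817 [[399.0, -71.0], [665.0, -86.0], [673.0, 42.0], [407.0, 58.0]]
lever 1178 1107 [513.3 -10.3 270. ] angle 0.4204604829332381 dir -0.02690017362189451 [467. -55. 246.] [584.  24. 292.] ((521.4627685546875, -14.512290954589844), (79.51140594482422, 108.0831298828125), 88.56734466552734)
```

Emit:
{"op": "step_arm", "data": {
  "commands": [0,0,-5,0,0,0,0,0,0,-9.5,0,0,0,0,0,0,-13,0,0,0,0,-3.2,-3.1,-13,0,0,-0.054,0,-6.5,-6.3,-13,0,0,-0.108,0,-9.7,-9.4,-13,0,0,-0.162,0,-13,-12.5,-13,0,0,-0.216,0,-16.2,-15.6,-13,0,0,-0.27,0,-19.4,-18.8,-13,0,0,-0.324,0,-22.7,-21.9,-13,0,0,-0.378,0]
}}

```text
clock: 1.1
eef_pos: [388.3, 292.2, 330.4]
tool_rot: [-3.141, -0.0, 3.084]
force: [0.4, 0.1, -0.7]
width: 0.1
gripper_force: 0.0
```

Emit:
{"op": "step_arm", "data": {
  "commands": [-1.7,-3.7,0,0,0,0,0,-3.4,-7.4,0,0,0,0,0,-5,-11.1,0,0,0,0,0,-6.7,-14.9,0,0,0,0,0,-8.4,-18.6,0,0,0,0,0,-10,-22.3,0,0,0,0,0,-11.7,-26,0,0,0,0,0,-13.4,-29.7,0,0,0,0,0,-13.4,-29.7,0,0,0,0,0,-13.4,-29.7,0,0,0,0,0]
}}

```text
clock: 2.1
eef_pos: [504.0, -11.0, 330.1]
tool_rot: [3.141, -0.001, 3.079]
force: [-0.2, 1.3, 0.0]
width: 0.1
gripper_force: 0.0
```

Run:
```python
from h import *
i,W,d=get("wrist"); np.save("wrist",W)
j,S,_=get("side")
cv2.imwrite("pics/c1.png",np.hstack([i[...,::-1],j[100:300,130:330,::-1].repeat(2,0).repeat(2,1)[:384]])[:, :912])
im=cv2.imread("pics/c1.png"); cv2.imwrite("pics/c1.png",cv2.resize(im,(800,337)))
print(ctrl.read_state()["eef_pos"])
```

```text
[503.79128463  -8.96960035 330.28352854]
```

View pics/c1.png

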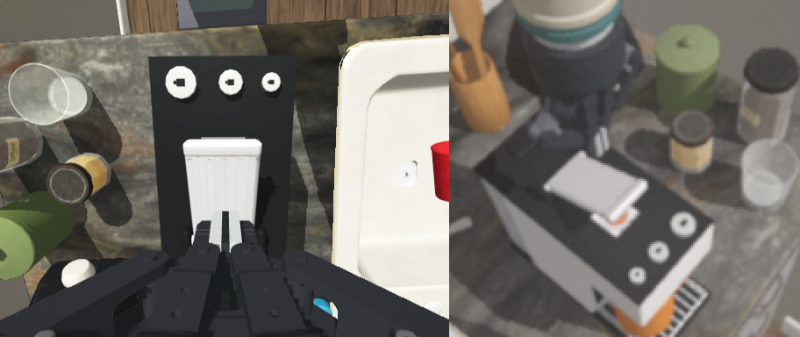

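The fingers hang centred over the lever. In the wrist image the big button is at about (206,93). I'll measure it there while descending.

Run:
```python
from h import *
W=np.load("wrist.npy")
for n,u,v in(("b",206,93),("m",263,94),("s",309,93),("lev",250,200)): print(n,np.nanmedian(W[v-2:v+3,u-2:u+3].reshape(-1,3),0).round(1))
q=W.reshape(-1,3); q=q[(abs(q[:,2]-237)<2.5)&(np.hypot(q[:,0]-423,q[:,1]+43)<22)]
print(len(q),cv2.minEnclosingCircle(q[:,:2].astype(np.float32)))
```

```text
b [423.8 -44.4 237. ]
m [427.2  -1.7 237.2]
s [428.6  32.8 237.1]
lev [498.4 -15.7 277. ]
1013 ((423.8812561035156, -45.14948272705078), 13.358253479003906)
```

Emit:
{"op": "step_arm", "data": {
  "commands": [0,-0.3,2,0,0,0,0,0,-0.3,4,0,0,0,0,0,-0.3,5,0,0,0,0,0,-0.3,5.5,0,0,0,0,0,-0.3,5.8,0,0,0,0,0,-0.3,6.1,0,0,0,0,0,-0.3,6.4,0,0,0,0]
}}

```text
clock: 2.9
eef_pos: [504.6, -13.2, 267.0]
tool_rot: [3.141, 0.001, 3.082]
force: [-0.3, 0.3, -0.5]
width: -0.0
gripper_force: 0.0
```

Emit:
{"op": "step_arm", "data": {
  "commands": [0,0,0.25,0,0,0,0,0,0,0.5,0,0,0,0,0,0,0.75,0,0,0,0,0,0,1,0,0,0,0,0,0,1.25,0,0,0,0,0,0,1.45,0,0,0,0,0,0,1.6,0,0,0,0,0,0,1.75,0,0,0,0,0,0,1.85,0,0,0,0,0,0,1.95,0,0,0,0]
}}

```text
clock: 3.9
eef_pos: [504.2, -13.3, 247.1]
tool_rot: [3.142, 0.0, 3.082]
force: [0.1, 0.2, 1.3]
width: -0.6
gripper_force: 0.5
```

Emit:
{"op": "step_arm", "data": {
  "commands": [0,0,0.1,0,0,0,0,0,0,0.2,0,0,0,0,0,0,0.25,0,0,0,0,0,0,0.3,0,0,0,0,0,0,0.35,0,0,0,0,0,0,0.35,0,0,0,0]
}}

```text
clock: 4.5
eef_pos: [504.1, -13.3, 243.5]
tool_rot: [3.142, -0.0, 3.082]
force: [-0.9, 0.2, 1.1]
width: -0.1
gripper_force: 0.3
```

Emit:
{"op": "step_arm", "data": {
  "commands": [0,0,0.05,0,0,0,0,0,0,0.1,0,0,0,0,0,0,0.1,0,0,0,0]
}}

```text
clock: 4.8
eef_pos: [504.1, -13.4, 242.5]
tool_rot: [3.142, -0.0, 3.082]
force: [-0.6, 0.2, 0.6]
width: -0.1
gripper_force: 0.3
```

Run:
```python
from h import *
i,W,d=get("wrist")
j,S,_=get("side")
cv2.imwrite("pics/c2.png",cv2.resize(np.hstack([i,j[100:292,130:330].repeat(2,0).repeat(2,1)])[...,::-1],(800,337)))
for A in (W,S):
    l=A.reshape(-1,3); x=l-[573,-16.5,0]; X=x[:,:2]@[.998,-.06]; Y=x[:,:2]@[.06,.998]
    for a in(-110,-100,-90,-30,-20):
        m=(abs(X-a)<4)&(abs(Y)<22)&(l[:,2]<300); print(a,m.sum(),np.median(l[m,2]) if m.any() else '')
s=ctrl.read_state(); print(s["eef_pos"],s["force"])
```

```text
-110 1691 230.1758492504323
-100 2823 283.08804250382667
-90 1595 277.8508154503612
-30 0 
-20 0 
-110 115 230.41565125721297
-100 142 281.6644792573872
-90 149 274.84908901397785
-30 0 
-20 3 252.16376835241454
[504.12599842 -13.32772312 242.5439615 ] [-0.57229476  0.17557449  0.0809735 ]
```

View pics/c2.png

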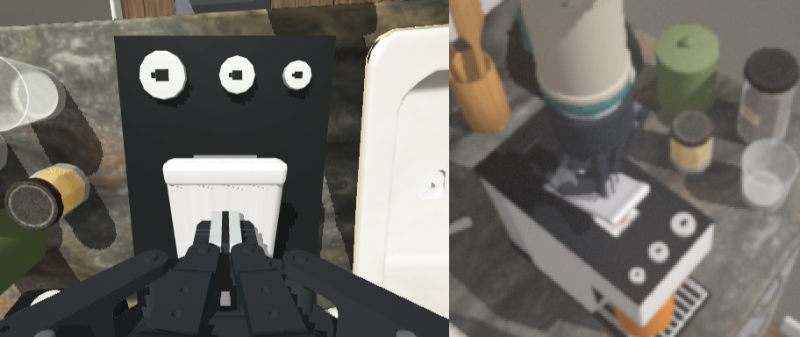

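The lever still appears raised: the wrist view shows its tip edge at about (225,165), with the fingertips around (230,215) over the plate. I'll check where the fingertips really are.

Run:
```python
from h import *
for n,(r,c) in {"wrist":((190,300,10),(200,310,12)),}.items():
    i,W,d=get(n)
    for v in range(*r): print(v,[f"{W[v,u,0]:.0f},{W[v,u,1]:.0f},{W[v,u,2]:.0f}" for u in range(224,284,8)])
cv2.imwrite("pics/c3.png",cv2.resize(i[170:384,140:370,::-1],(690,600),interpolation=cv2.INTER_NEAREST))
j,S,_=get("side")
cv2.imwrite("pics/c4.png",cv2.resize(j[150:250,160:290,::-1],(780,600),interpolation=cv2.INTER_CUBIC))
```

```text
190 ['468,-25,285', '468,-21,286', '469,-18,284', '469,-15,283', '469,-12,285', '469,-9,284', '469,-6,285', '469,-2,286']
200 ['472,-25,284', '473,-22,283', '473,-19,283', '473,-15,284', '473,-12,283', '474,-9,283', '474,-6,284', '474,-3,284']
210 ['477,-26,281', '478,-23,280', '478,-19,280', '478,-16,281', '479,-13,280', '479,-9,281', '479,-6,280', '479,-3,280']
220 ['483,-27,279', '483,-23,278', '483,-20,278', '484,-16,277', '484,-13,278', '484,-9,278', '484,-6,277', '484,-3,278']
230 ['488,-27,276', '489,-24,275', '489,-20,275', '489,-17,275', '489,-13,276', '489,-10,276', '490,-6,275', '489,-3,276']
240 ['494,-28,273', '494,-24,273', '494,-21,274', '493,-17,277', '493,-13,277', '493,-10,278', '495,-6,273', '495,-3,273']
250 ['499,-29,272', '500,-25,271', '499,-21,273', '493,-17,289', '493,-13,288', '493,-10,288', '494,-7,288', '501,-3,271']
260 ['496,-27,290', '496,-23,290', '492,-20,298', '492,-16,298', '493,-13,298', '493,-10,297', '494,-7,297', '498,-4,289']
270 ['496,-26,299', '496,-23,299', '493,-19,305', '493,-16,306', '493,-13,306', '493,-11,306', '493,-8,306', '497,-5,298']
280 ['489,-23,319', '490,-21,318', '492,-19,315', '491,-16,316', '495,-14,310', '495,-11,310', '492,-8,316', '491,-6,318']
290 ['491,-23,322', '492,-21,321', '492,-18,321', '492,-16,321', '499,-14,310', '492,-11,322', '492,-8,322', '492,-6,322']
```

View pics/c3.png

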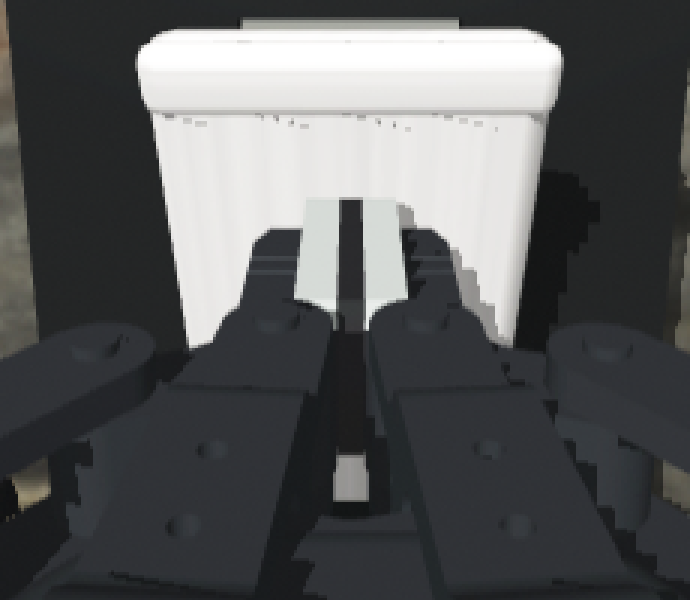

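View pics/c4.png

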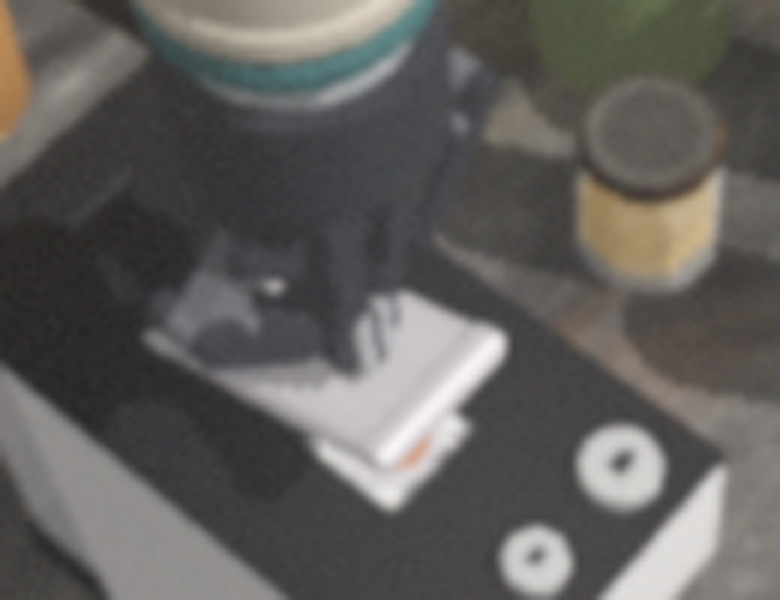

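Run:
```python
from h import *
W0=np.load("wrist.npy"); i,W,d=get("wrist")
for v in range(225,300,5): print(v,W0[v,[250,264]].round(0).tolist(),(W0[v,264,2]-330).round(),"|",W[v,[250,264]].round(0).tolist(),(W[v,264,2]-242.5).round())
print(d["world_to_cam"].round(3).tolist())
```

```text
225 [[520.0, -17.0, 267.0], [521.0, -7.0, 266.0]] -64.0 | [[486.0, -16.0, 277.0], [487.0, -10.0, 276.0]] 33.0
230 [[525.0, -18.0, 264.0], [525.0, -7.0, 266.0]] -64.0 | [[489.0, -16.0, 275.0], [489.0, -10.0, 275.0]] 33.0
235 [[530.0, -18.0, 263.0], [530.0, -7.0, 264.0]] -66.0 | [[492.0, -16.0, 274.0], [492.0, -10.0, 274.0]] 32.0
240 [[492.0, -14.0, 366.0], [493.0, -8.0, 366.0]] 36.0 | [[493.0, -16.0, 277.0], [493.0, -10.0, 278.0]] 36.0
245 [[493.0, -14.0, 371.0], [493.0, -8.0, 371.0]] 41.0 | [[492.0, -16.0, 284.0], [493.0, -10.0, 283.0]] 41.0
250 [[493.0, -14.0, 376.0], [493.0, -8.0, 376.0]] 46.0 | [[492.0, -16.0, 290.0], [493.0, -10.0, 288.0]] 46.0
255 [[493.0, -13.0, 381.0], [493.0, -8.0, 380.0]] 50.0 | [[493.0, -16.0, 293.0], [493.0, -10.0, 293.0]] 51.0
260 [[493.0, -13.0, 385.0], [493.0, -8.0, 385.0]] 55.0 | [[493.0, -16.0, 298.0], [493.0, -10.0, 297.0]] 55.0
265 [[493.0, -13.0, 389.0], [493.0, -8.0, 390.0]] 60.0 | [[493.0, -16.0, 302.0], [493.0, -11.0, 302.0]] 59.0
270 [[493.0, -13.0, 393.0], [493.0, -8.0, 393.0]] 63.0 | [[493.0, -16.0, 306.0], [493.0, -11.0, 307.0]] 64.0
275 [[493.0, -13.0, 398.0], [493.0, -8.0, 397.0]] 67.0 | [[493.0, -16.0, 310.0], [493.0, -11.0, 310.0]] 67.0
280 [[495.0, -13.0, 397.0], [495.0, -8.0, 398.0]] 68.0 | [[495.0, -16.0, 310.0], [495.0, -11.0, 310.0]] 67.0
285 [[492.0, -13.0, 405.0], [492.0, -8.0, 406.0]] 76.0 | [[492.0, -15.0, 318.0], [492.0, -11.0, 318.0]] 75.0
290 [[493.0, -13.0, 407.0], [492.0, -9.0, 409.0]] 79.0 | [[493.0, -15.0, 319.0], [492.0, -11.0, 321.0]] 79.0
295 [[494.0, -13.0, 408.0], [493.0, -9.0, 410.0]] 80.0 | [[495.0, -15.0, 319.0], [493.0, -11.0, 323.0]] 80.0
[[0.06, 0.998, 0.001, -16.668], [0.963, -0.058, 0.264, -531.616], [0.264, -0.015, -0.964, 285.175], [0.0, 0.0, 0.0, 1.0]]
```

The wrist depth shows the fingertips ending about 34 mm above the reported TCP, and it was the same in free air. So the tip is really at about z 276, just touching the lever, and shut corresponds to a reported z of about 209. I'll push on from here, watching the force.

Emit:
{"op": "step_arm", "data": {
  "commands": [0,0,0.25,0,0,0,0,0,0,0.5,0,0,0,0,0,0,0.75,0,0,0,0,0,0,1,0,0,0,0,0,0,1.25,0,0,0,0,0,0,1.5,0,0,0,0]
}}

```text
clock: 5.65
eef_pos: [504.0, -13.3, 227.3]
tool_rot: [-3.142, -0.0, 3.082]
force: [-0.4, -0.4, 1.4]
width: 0.0
gripper_force: 0.5
```

```bash
cat > lev.py <<'E'
from h import *
i,W,d=get("wrist")
l=W.reshape(-1,3); x=l-[573,-16.5,0]; X=x[:,:2]@[.998,-.06]; Y=x[:,:2]@[.06,.998]
for a in(-105,-100,-95,-90):
    m=(abs(X-a)<3)&(abs(Y)<22)&(l[:,2]<300); print(a,m.sum(),np.median(l[m,2]))
s=ctrl.read_state(); print(s["eef_pos"],s["force"],s["clock"])
E
python3 lev.py
```

```text
-105 1582 264.95956240450005
-100 1244 262.35967389779347
-95 1290 261.21897842384044
-90 1235 260.2225951678694
[503.87421022 -13.34653825 226.97572275] [-0.65779281  0.09660226  1.26197686] 5.7
```

The lever is moving, now at about 0.19 rad.

Emit:
{"op": "step_arm", "data": {
  "commands": [0,0,0.2,0,0,0,0,0,0,0.4,0,0,0,0,0,0,0.6,0,0,0,0,0,0,0.8,0,0,0,0,0,0,1,0,0,0,0,0,0,1.1,0,0,0,0,0,0,1.2,0,0,0,0]
}}

```text
clock: 6.4
eef_pos: [504.0, -13.3, 215.5]
tool_rot: [3.142, -0.0, 3.082]
force: [-0.9, 1.5, 1.8]
width: 0.2
gripper_force: 0.5
```

```bash
python3 lev.py
```

```text
-105 1304 248.5779974198323
-100 1344 246.78749076083727
-95 1296 246.6077251464738
-90 1265 246.39831055584807
[504.02865958 -13.32521093 215.35761169] [-0.68435416  0.69414178  0.97873805] 6.45
```

Emit:
{"op": "step_arm", "data": {
  "commands": [0,0,0.1,0,0,0,0,0,0,0.15,0,0,0,0,0,0,0.2,0,0,0,0,0,0,0.25,0,0,0,0,0,0,0.3,0,0,0,0]
}}

```text
clock: 6.95
eef_pos: [504.0, -13.3, 212.6]
tool_rot: [3.142, -0.0, 3.082]
force: [-0.9, 0.2, 1.3]
width: -0.0
gripper_force: 0.5
```

```bash
python3 lev.py
```

```text
-105 1294 244.39037141399288
-100 1348 242.9936290943063
-95 1320 242.99650392711607
-90 1273 242.9849625860009
[504.0346255  -13.34718764 212.48652097] [-0.47287689  0.17216232  0.40069   ] 7.0
```

The lever is flat at 243 mm. Next I retreat upward and go above the big button.

Emit:
{"op": "step_arm", "data": {
  "commands": [0,0,-2.5,0,0,0,0,0,0,-5,0,0,0,0,3,-1.4,-5,0,0,0,0,6,-2.8,-5,0,0,0,0,7.9,-3.7,-5,0,0,0,0,7.9,-3.7,-5,0,0,0,0,7.9,-3.7,-2.5,0,0,0,0,7.9,-3.7,-0.5,0,0,0,0,7.9,-3.7,-0.3,0,0,0,0]
}}

```text
clock: 7.9
eef_pos: [422.5, -45.1, 214.0]
tool_rot: [-3.142, -0.003, 3.082]
force: [-0.0, 0.4, 0.1]
width: -0.0
gripper_force: 0.0
```

Run:
```python
from h import *
i,W,d=get("wrist"); j,S,_=get("side")
cv2.imwrite("pics/c5.png",cv2.resize(np.hstack([i,j[100:292,130:330].repeat(2,0).repeat(2,1)])[...,::-1],(800,337)))
s=ctrl.read_state(); print(s["eef_pos"],s["force"])
l=S.reshape(-1,3); x=l-[573,-16.5,0]; X=x[:,:2]@[.998,-.06]; Y=x[:,:2]@[.06,.998]
for a in(-100,-60):
    m=(abs(X-a)<4)&(abs(Y)<22)&(l[:,2]<300); print(a,m.sum(),np.median(l[m,2]))
```

```text
[423.66290078 -45.410854   215.5448667 ] [-0.27708756 -0.32667306  0.53234592]
-100 67 242.91661831423403
-60 76 242.7025802046379
```

View pics/c5.png

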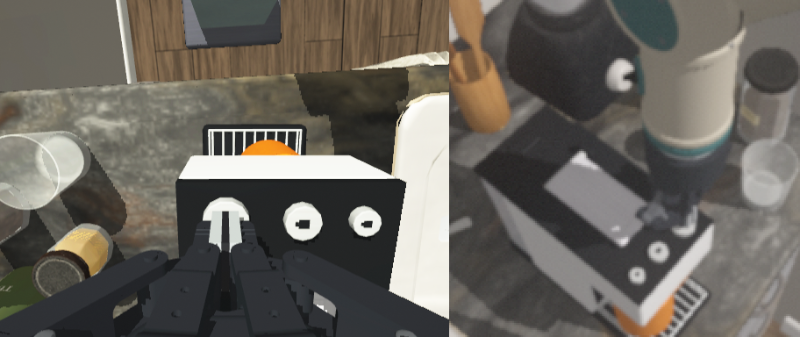

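The picture shows the lever flat and the fingers centred on the big button, about (226,215) in the view and clear of the middle one at (303,222).

Emit:
{"op": "step_arm", "data": {
  "commands": [0,0,0.4,0,0,0,0,0,0,0.7,0,0,0,0,0,0,0.9,0,0,0,0,0,0,1,0,0,0,0,0,0,1.1,0,0,0,0,0,0,1.2,0,0,0,0,0,0,1.25,0,0,0,0,0,0,1.3,0,0,0,0,0,0,1.3,0,0,0,0]
}}

```text
clock: 8.9
eef_pos: [423.3, -45.5, 202.7]
tool_rot: [3.141, 0.001, 3.082]
force: [1.1, 0.8, 3.6]
width: -0.2
gripper_force: 1.8
```

Emit:
{"op": "step_arm", "data": {
  "commands": [0,0,0.05,0,0,0,0,0,0,0.1,0,0,0,0,0,0,0.15,0,0,0,0,0,0,0.15,0,0,0,0]
}}

```text
clock: 9.3
eef_pos: [423.3, -45.5, 201.3]
tool_rot: [3.141, 0.001, 3.082]
force: [-0.4, 1.1, 7.2]
width: -0.1
gripper_force: 3.1
```

Emit:
{"op": "step_arm", "data": {
  "commands": [0,0,0.05,0,0,0,0,0,0,0.05,0,0,0,0]
}}

```text
clock: 9.5
eef_pos: [423.3, -45.5, 201.3]
tool_rot: [3.141, 0.001, 3.082]
force: [-2.2, 1.2, 9.3]
width: -0.2
gripper_force: 5.4
```

Hard stop: the z position didn't change while the force rose to 9 N. The button is fully in, so I retreat.

Emit:
{"op": "step_arm", "data": {
  "commands": [0,0,-0.3,0,0,0,0,0,0,-0.8,0,0,0,0,0,0,-2,0,0,0,0,0,0,-5,0,0,0,0,0,0,-9,0,0,0,0,0,0,-13,0,0,0,0,0,4,-14,0,0,0,0,0,8,-14,0,0,0,0,0,8,-14,0,0,0,0,0,8,-14,0,0,0,0]
}}

```text
clock: 10.5
eef_pos: [427.1, 34.5, 340.1]
tool_rot: [-3.141, -0.002, 3.084]
force: [-0.9, -1.7, -0.1]
width: -0.1
gripper_force: 0.0
```

Run:
```python
from h import *
i,W,d=get("side")
for n,u,v in(("s",237,257),("m",249,244),("b",264,228)): print(n,np.nanmedian(W[v-1:v+2,u-1:u+2].reshape(-1,3),0).round(1))
l=W.reshape(-1,3); x=l-[573,-16.5,0]; X=x[:,:2]@[.998,-.06]; Y=x[:,:2]@[.06,.998]
for a in(-100,-60):
    m=(abs(X-a)<4)&(abs(Y)<22)&(l[:,2]<280); print(a,m.sum(),np.median(l[m,2]))
s=ctrl.read_state(); print(s["eef_pos"],s["force"],np.abs(s["qd"]).max())
```

```text
s [426.9  35.6 235.8]
m [424.1   1.9 237. ]
b [420.4 -42.1 236.9]
-100 17 242.12127283021323
-60 0 nan
[427.17449731  33.54382674 340.13293158] [-0.17628968 -0.96401916 -0.20197202] 0.017807853184990837
  return _methods._mean(a, axis=axis, dtype=dtype,
  ret = ret.dtype.type(ret / rcount)
```

All three buttons are out, the lever is flat and the machine hasn't moved.

```bash
python3 -c "
from cell import ctrl
print(ctrl.finish_job())"
```

```text
the job is handed in; nothing more can be done
None
```

I shut the lever flat, then pressed the big button fully in (about 9 N at its stop), let it spring back and took the hand clear; the job is handed in, but no verdict came back.

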